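# Seat the sensor capsule and push its retaining slide home

## Robot

A 7-joint arm with a two-finger parallel gripper is mounted at the origin on the work surface. World frame = base frame: x ahead of the robot, y to its left, z up, the work surface at z = 0. Lengths are in m, angles in rad, forces in N, time in s.
With the tool pointing down it reaches from about 0.425 to 0.925 m from the base axis. Payload 6.8 kg.
Tool frame: the origin (TCP) lies midway between the tips of the shut fingers; the grasp point (between the pads) lies 19 mm behind it; z points along the fingers, x is the direction in which the jaws open and shut, and the axes are right-handed (so a half turn about z gives the same grasp; the last joint's range is limited). The gripper opens to 85 mm and grips with 20 to 120 N. Pads are 22 mm wide; open, the fingers measure 114 mm over their backs; the gripper's body (76 mm by 85 mm) begins 54 mm behind the grasp point. The pads swing forward as they close: fully open they stand 13 mm farther back than shut.
Start: joints at [-1.425, 0.477, 0.022, 1.555, -0.011, 1.109, -0.083], TCP at [0.169, 0.653, 0.231] pointing down, gripper open.
Joint ranges: [-2.96, 2.96], [-0.34, 2.1], [-1.41, 1.46], [0.24, 2.44], [-1.37, 4.51], [0.17, 1.92], [-2.96, 2.96]. Speed limits (rad/s): [2.39, 2.39, 3.14, 3.14, 3.14, 3.14, 3.14].

## Interface

Orientations are given as a unit quaternion [w, x, y, z].
In Python, from station import bot, imaging, nets gives the robot as it stands. The module is installed in compiled form; this text tells all that it offers.
- The arm moves only by the tool apply_moves, never from a script. Its argument "moves" is text: rows parted by semicolons, each of 7 numbers parted by spaces: the gripper command: -1 is fully open, 1 is shut, values between are in proportion, then the shift along the tool's x, y, z normalised to -1 to 1, where 1 is 120 mm, then the turn, a rotation vector about the tool's x, y, z normalised to -1 to 1, where 1 is 4 degrees. In form: hand dx dy dz rx ry rz; .... A call has 1 to 12 rows; each row shifts and turns the commanded pose from where the row before left it, along the tool's axes as they then stand; what a row does not reach is not made up. A row lasts 1/12 s, in which the tool goes at most 41.7 mm and 7.16 degrees, less where a joint would pass 70% of its speed; a pose out of reach is approached as far as the arm can. A call with a number of a shift or a turn outside -1 to 1 is refused whole. A call with a gripper value outside its range is refused whole. The fingers move at their own pace and stop on an object; "force" is the grip in N (left out, the last holds). Time passes only in rows, so rows that do not move let the fingers close. It gives the time, the measured TCP pose, the force and the opening at its end, in the units of the state.
- bot.get_obs(): the state, without advancing time (a new reading comes with each control period).
- imaging.read_camera(name): name is "side" or "top" or "wrist"; returns a dict with "image" (384x512x3 uint8, red, green, blue), "fx", "fy", "cx", "cy" (pixels), "view" (4x4, takes a point from world to camera coordinates); the wrist camera has in their place "mount" (4x4, takes a point from camera to tool coordinates, whose origin is the TCP and whose axes are the tool frame's). Camera axes: x right, y down, z forward; pixel columns grow to the right and rows downward; lengths in m; the calibration is good to about 2 mm. The wrist camera is an equidistant fisheye: a pixel r from the principal point sees the ray r / f radians off the axis. A picture is of the moment at which its call begins: read the wrist's pose just before it. There is no depth.
- bot.hand_in(): hands the job in, once; it reports no verdict.
Trained networks look in a picture, given as the dict that the camera call returned (one of the last four; its "shot" number tells which), for a name from the list of things; names that differ only in an ending like _2 or _b are one class to them, and where a whole thing is asked for, a point or a joint stands for the part that bears it (a point fixed in the world has none). Each returns a list of dicts, best first, with "score" (0 to 1); they miss things now and then, are a little off and sometimes report something else, mostly with a low value. They report only what shows in the picture. A call takes as long as a camera call. They do not tell look-alikes from the thing itself.
- nets.spot_in(picture, name): "rect" ([left, top, right, bottom] in pixels, round what is visible of it).
- nets.outline_of(picture, name): "region" (384x512 bool, what is visible of it) and "rect" ([left, top, right, bottom] in pixels, round what is visible of it).
- nets.spot_point(picture, name): "location" ([column, row] in pixels: a listed point, or the origin of a listed thing).
The state is a dict: "t": time; "q": joint angles; "joint_vel": joint speeds; "joint_torque": joint torques, N m; "eef_pos": TCP position; "tool_rot": TCP orientation; "contact_force": force on the tool from outside, world axes, zero at the start; "torque": the same for the moment, N m; "gripper_width": opening from 0.0 (shut) to 1.0 (fully open).
Only numpy, scipy, OpenCV 4.12 (cv2) and the standard library are available. Lean on these libraries where they do the work, as an engineer would, in place of code of your own. Each camera call takes 0.05 s, during which the arm holds its last target.

## Task

On the opened gas detector, push the loose sensor capsule along the deck with your fingertips until it drops into its round well and lies flat at the bottom, then push the steel retaining slide fully home over it. Only push and press: never lift the capsule off the deck, and leave the finished detector and the other things on the bench undisturbed.

Things in the scene. Friction and masses are not known exactly. Their poses are not given: they have to be found in the camera images.
- unit: Opened detector: a half housing fixed on the bench, left or right, 200 mm long (its x) by 120 wide. Dark grey flat deck 36 mm above the bench; black walls along both long edges rise 5 mm above it, 110 mm apart; no walls at the ends. Origin: centre of its underside. The well and slide are at its -x end, nearer the robot; the +x half is bare deck. Yaw up to 0.35 rad either way.
- well (a point): Centre of the mouth of the empty well, level with the deck, 40 mm from the unit's origin towards its -x end. The well is 40 mm in diameter and 10 mm deep, with a 2 mm chamfer around the mouth.
- capsule_mid (a point): Centre (half-way up) of the loose sensor capsule: aluminium disc, 36 mm diameter, 10 mm thick, about 35 g, black round face on top; its z is its axis, up. Starts flat on the deck, 65 to 95 mm from the well towards the unit's +x end, up to 20 mm off the middle line. Seated, its top is flush with the deck.
- slide (a joint): Travel of the retaining slide along the unit's +x, m: 0 open, 0.024 home against a stop. Starts at 0 to 0.007, stays where it is left, takes about 2 N. A steel plate 30 mm long, 50 wide, 3 thick, running 2 mm above the deck, with an upright tab at its outer (-x) end. Open, it is clear of the well; home, it covers 15 mm of it. A capsule not down in the well blocks it.
- tab (a point): Middle of the top edge of the slide's upright tab, moving with the slide. The tab is 34 mm wide along the unit's y, 4 mm thick along its x, its top 24 mm above the deck. Push its outer (-x) face, towards the unit's +x. At slide 0 this point is 96.5 mm from the unit's origin, so the outer face lies 1.5 mm inside the end of the unit.
- done_unit: The finished detector: the same housing, fixed, with its capsule seated and its slide home. Origin at the centre of its underside. On the other side of the bench. Not to be touched.
- tape: Loose paper tape roll lying flat, 68 mm across, 19 mm high, between the two detectors. Origin at the centre of its underside. Bystander.
- jar: Loose small amber jar, 42 mm across, 62 mm high, between the two detectors. Origin at the centre of its underside. Bystander.
- weight: Loose brass weight with a knob, 40 mm across, 52 mm high, between the two detectors. Origin at the centre of its underside. Bystander.
- driver: Loose screwdriver, 170 mm long, lying on the right of the bench. Bystander.
Things that resemble listed ones, but are neither listed nor needed, are in the scene too. Leave any brown or red look-alike of the unit alone.

How it is judged:
By the outcome, as a careful person would: the job done as asked, in the order asked, and still so for the second after the job is handed in, with the robot touching nothing.
It also fails if it takes over 38 s, if anything falls off the work surface, if the arm or the gripper's body presses on something with over 40 N, if the wrist force passes 120 N, or if a joint passes its speed limit or range.

## Working session

There is one attempt and no reset: what is moved stays moved. The work goes in short steps, Python scripts to look and compute and a tool call to move; the robot and the scene stay as the last step left them, time stands still between calls to the robot, and variables do not carry over. Pictures are saved under pics/ and viewed, and the job is handed in when it is done.

Besides the shell and the picture viewer there is one more tool, called after "Call:" as name(argument=value, ...), one argument or row to a line, values as JSON. apply_moves: Moves the arm, as the interface text tells. Scaled input: -1 to 1 covers 120 mm each way for a shift and 4 degrees each way for a turn. Its arguments: {"type":"object","properties":{"moves":{"type":"string"},"force":{"type":"number"}},"required":["moves"]}

```bash
mkdir -p pics; python3 - <<'E'
from station import bot, imaging, nets
import cv2
o=bot.get_obs(); print({k:(v if isinstance(v,(int,float)) else [round(float(x),4) for x in v]) for k,v in o.items()})
for n in ["top","side"]:
    p=imaging.read_camera(n); cv2.imwrite(f"pics/{n}0.png",p["image"][:,:,::-1])
    print(n,p["fx"],p["fy"],p["cx"],p["cy"],p["view"])
    for k in ["unit","well","capsule_mid","tab","done_unit","tape","jar","weight","driver"]:
        r=nets.spot_point(p,k); print(k,[(round(a["score"],2),[round(float(v),1) for v in a["location"]]) for a in r[:4]])
E
```

```text
{'t': 0.0, 'q': [-1.4251, 0.4778, 0.0223, 1.5565, -0.0115, 1.1093, -0.0831], 'joint_vel': [0.0002, -0.0016, 0.0007, -0.0003, -0.0005, 0.0012, 0.0001], 'joint_torque': [-0.0002, -59.6436, 1.6074, -28.1198, 0.0124, 0.0091, -0.0], 'eef_pos': [0.1693, 0.6528, 0.2303], 'tool_rot': [0.0006, 0.7909, 0.612, -0.0007], 'contact_force': [-0.8325, 0.5357, -0.5217], 'torque': [-0.0155, -0.0165, 0.0364], 'gripper_width': 1.000937544644274}
top 424.9944995323375 424.9944995323375 257.76293251902655 192.15440233434248 [[-0.0075613  -0.99995446 -0.00582337  0.0820827 ]
 [-0.99368527  0.0081656  -0.11190576  0.4748577 ]
 [ 0.11194822  0.00494044 -0.99370176  1.3150744 ]
 [ 0.          0.          0.          1.        ]]
unit [(0.97, [347.9, 256.4]), (0.9, [216.9, 254.5]), (0.7, [338.1, 178.0]), (0.69, [93.0, 249.7])]
well [(0.94, [357.3, 269.7]), (0.68, [217.8, 269.4]), (0.67, [231.0, 175.3]), (0.65, [94.8, 259.9])]
capsule_mid [(0.6, [223.2, 146.6])]
tab [(0.7, [90.4, 281.3]), (0.46, [236.2, 194.1]), (0.44, [221.0, 290.8]), (0.44, [360.0, 287.4])]
done_unit [(0.64, [338.0, 173.7]), (0.44, [288.4, 20
[... 189 characters left out ...]
 191.35093149534273 [[ 0.76820719 -0.6398604   0.02088989 -0.32966272]
 [-0.37760502 -0.47921441 -0.79231812  0.26514144]
 [ 0.51698372  0.60077635 -0.60975045  0.87159698]
 [ 0.          0.          0.          1.        ]]
unit [(0.97, [125.6, 155.6]), (0.91, [173.9, 207.9]), (0.64, [252.7, 182.6]), (0.62, [256.8, 297.3])]
well [(0.93, [119.0, 151.1]), (0.84, [246.6, 299.5]), (0.75, [158.0, 209.3]), (0.62, [245.3, 177.4])]
capsule_mid [(0.59, [256.8, 168.6])]
tab [(0.74, [233.8, 313.9]), (0.66, [104.4, 153.9]), (0.41, [143.4, 209.7]), (0.39, [319.9, 241.9])]
done_unit [(0.6, [316.7, 243.5])]
tape [(0.55, [259.1, 224.9])]
jar [(0.6, [304.1, 195.5])]
weight []
driver [(0.58, [393.7, 299.1])]
```

```bash
python3 - <<'E'
import cv2
a=cv2.imread("pics/top0.png");b=cv2.imread("pics/side0.png")
cv2.imwrite("pics/top0c.png",cv2.resize(a[90:320,60:440],(760,460),interpolation=cv2.INTER_CUBIC))
cv2.imwrite("pics/side0c.png",cv2.resize(b,(800,600),interpolation=cv2.INTER_CUBIC))
E
```

```text
(no output)
```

View pics/top0c.png

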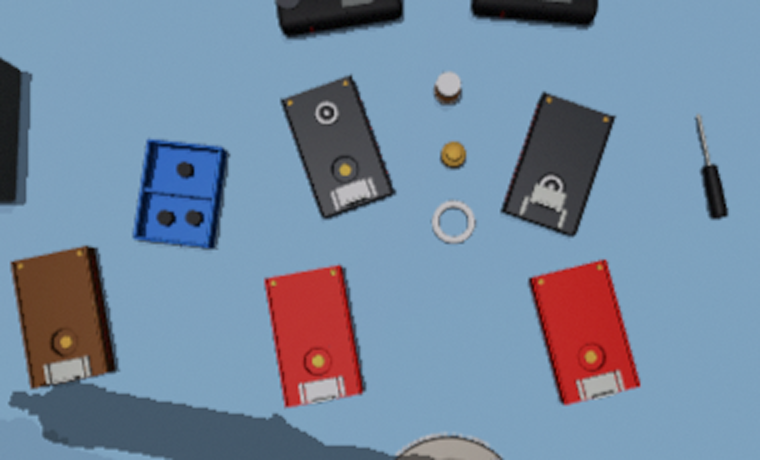

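View pics/side0c.png

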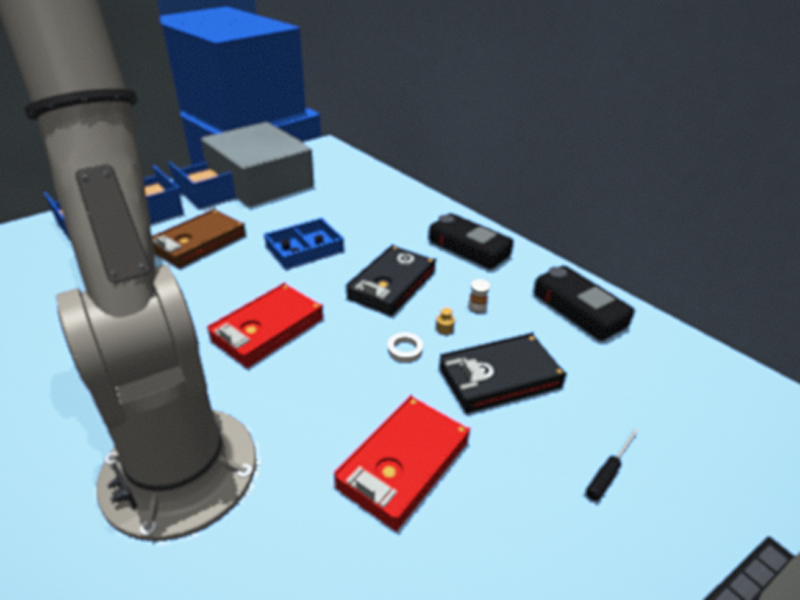

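The top view shows the black open unit at about (229,163) px. Its capsule is at (223,147), its well at (231,175) and its slide at (236,190). The finished unit is at (338,173). The red and brown units are look-alikes.

```bash
cat > h.py <<'E'
import numpy as np, cv2
from scipy.spatial.transform import Rotation as R
def ray(p,px):
    V=np.array(p["view"]); Rm=V[:3,:3]; c=-Rm.T@V[:3,3]
    d=Rm.T@np.array([(px[0]-p["cx"])/p["fx"],(px[1]-p["cy"])/p["fy"],1]); return c,d
def bp(p,px,z):
    c,d=ray(p,px); return c+d*(z-c[2])/d[2]
def tool(o):
    q=o["tool_rot"]; return R.from_quat([q[1],q[2],q[3],q[0]]).as_matrix(), np.array(o["eef_pos"])
def wray(p,o,px):
    Rt,t=tool(o); M=np.array(p["mount"])
    x=np.array([px[0]-p["cx"],px[1]-p["cy"]]); r=np.hypot(*x); th=r/p["fx"]
    d=np.array([*(x/max(r,1e-9)*np.sin(th)),np.cos(th)])
    return Rt@M[:3,3]+t, Rt@M[:3,:3]@d
def wbp(p,o,px,z):
    c,d=wray(p,o,px); return c+d*(z-c[2])/d[2]
def wproj(p,o,X):
    Rt,t=tool(o); M=np.array(p["mount"]); 
    y=M[:3,:3].T@(Rt.T@(np.array(X)-t)-M[:3,3]); r=np.hypot(y[0],y[1]); th=np.arctan2(r,y[2])
    return np.array([p["cx"],p["cy"]])+p["fx"]*th*y[:2]/max(r,1e-9)
def state(o):
    print("t",round(o["t"],2),"tcp",np.round(o["eef_pos"],4),"q",np.round(o["tool_rot"],4),"F",np.round(o["contact_force"],2),"w",round(o["gripper_width"],3))
E
python3 - <<'E'
from h import *
from station import bot, imaging, nets
p=imaging.read_camera("top"); s=imaging.read_camera("side")
for n,px,z in [("well",(231,175.3),.036),("cap",(223.2,146.6),.041),("tab",(236.2,194.1),.06),("c1",(201.5,142.5),.041),("c2",(235,128.5),.041),("c3",(256.5,186),.041),("c4",(223.5,198.5),.041)]:
    print(n,bp(p,px,z)[:2].round(4))
for n,px,z in [("well",(245.3,177.4),.036),("cap",(256.8,168.6),.041)]:
    print("side",n,bp(s,px,z)[:2].round(4))
for k in ["tape","jar","weight"]:
    print(k,[bp(p,a["location"],0)[:2].round(3) for a in nets.spot_point(p,k)])
Rt,t=tool(bot.get_obs()); print(Rt.round(3))
w=imaging.read_camera("wrist"); print(w["fx"],w["cx"],w["cy"],np.round(w["mount"],4))
E
```

```text
well [0.5286 0.1622]
cap [0.6198 0.1865]
tab [0.4663 0.1446]
c1 [0.6337 0.2553]
c2 [0.6781 0.1491]
c3 [0.4933 0.0821]
c4 [0.4549 0.1853]
side well [0.5423 0.1665]
side cap [0.6038 0.1777]
tape [array([ 0.441, -0.012])]
jar [array([0.632, 0.196]), array([ 0.661, -0.01 ])]
weight [array([ 0.553, -0.009])]
[[ 0.251  0.968  0.   ]
 [ 0.968 -0.251  0.   ]
 [ 0.    -0.    -1.   ]]
297.3186396354542 249.32439916415 193.07197567262523 [[ 1.000e+00 -5.000e-04 -1.000e-03  1.300e-03]
 [ 7.000e-04  9.481e-01  3.181e-01 -8.250e-02]
 [ 8.000e-04 -3.181e-01  9.481e-01 -1.427e-01]
 [ 0.000e+00  0.000e+00  0.000e+00  1.000e+00]]
```

Call:
apply_moves(
  moves="-1 -0.19 0.265 0 0 0 0;-1 -0.19 0.265 0 0 0 0;-1 -0.19 0.265 0 0 0 0;-1 -0.19 0.265 0 0 0 0;-1 -0.19 0.265 0 0 0 0;-1 -0.19 0.265 0 0 0 0;-1 -0.19 0.265 0 0 0 0;-1 -0.19 0.265 0 0 0 0;-1 -0.19 0.265 0 0 0 0;-1 -0.19 0.265 0 0 0 0;-1 -0.19 0.265 0 0 0 0;-1 -0.19 0.265 0 0 0 0",
)

```text
t: 2.3
eef_pos: [0.4712, 0.2912, 0.2316]
tool_rot: [-0.0, 0.791, 0.612, 0.0]
contact_force: [1.3, 0.1, 0.6]
gripper_width: 1.0
```

Call:
apply_moves(
  moves="0.4 -0.19 0.265 0 0 0 0;0.4 -0.19 0.265 0 0 0 0;0.4 -0.19 0.265 0 0 0 0;0.4 -0.19 0.265 0 0 0 0;0.4 0 0 0.1 0 0 -1;0.4 0 0 0.1 0 0 -1;0.4 0 0 0.1 0 0 -1;0.4 0 0 0 0 0 -1;0.4 0 0 0 0 0 -1;0.4 0 0 0 0 0 -1;0.4 0 0 0 0 0 -1;0.4 0 0 0 0 0 -1",
)

```text
t: 3.3
eef_pos: [0.5704, 0.1726, 0.1953]
tool_rot: [0.0, 0.59, 0.807, 0.0]
contact_force: [0.4, -0.3, -0.5]
gripper_width: 0.302
```

Call:
apply_moves(
  moves="0.4 0 0 0 0 0 -0.75;0.4 0 0 0 0 0 0",
)

```text
t: 3.47
eef_pos: [0.5705, 0.1725, 0.1954]
tool_rot: [0.0, 0.57, 0.822, 0.0]
contact_force: [-0.1, 0.5, 0.3]
gripper_width: 0.302
```

```bash
cat > look.py <<'E'
import sys
from h import *
from station import bot, imaging, nets
n=sys.argv[1]; names=sys.argv[2:]
o=bot.get_obs(); w=imaging.read_camera("wrist"); state(o)
cv2.imwrite(f"pics/{n}.png",cv2.resize(w["image"][:,:,::-1],(768,576),interpolation=cv2.INTER_CUBIC))
Z={"well":.036,"capsule_mid":.041,"tab":.06,"unit":0}
for k in names:
    for a in nets.spot_point(w,k)[:3]:
        print(k,round(a["score"],2),np.round(a["location"],1),wbp(w,o,a["location"],Z[k])[:2].round(4))
Rt,t=tool(o); print(Rt.round(4).tolist())
import pickle; pickle.dump((o,w),open("last.pkl","wb"))
E
python3 look.py w1 well capsule_mid tab unit
```

```text
t 3.47 tcp [0.5705 0.1725 0.1954] q [0.000e+00 5.696e-01 8.219e-01 1.000e-04] F [-0.15  0.46  0.27] w 0.302
well 0.96 [252.1 140.4] [0.5342 0.1633]
capsule_mid 0.81 [242.3 225.1] [0.6243 0.1857]
tab 0.69 [252.5  85.8] [0.4828 0.1441]
unit 0.97 [247.1 168. ] [0.5717 0.1715]
[[-0.3511, 0.9363, 0.0001], [0.9363, 0.3511, 0.0002], [0.0001, 0.0002, -1.0]]
```

View pics/w1.png

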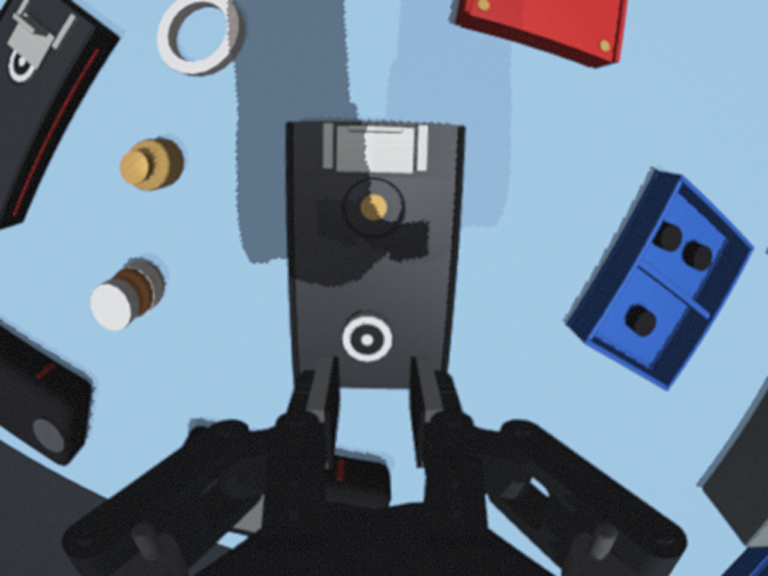

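The wrist view shows the unit upright in the picture (scaled pixels): well at (374,208), capsule ring at (367,339) and slide plate at (378,148). I'll refine these with image processing.

```bash
python3 - <<'E'
from h import *
import pickle
o,w=pickle.load(open("last.pkl","rb")); im=w["image"]; g=cv2.cvtColor(im,cv2.COLOR_RGB2GRAY)
# capsule white ring
roi=np.zeros_like(g);roi[205:245,220:270]=1
m=((g>130)&(roi>0)).astype(np.uint8); ys,xs=np.nonzero(m); c=cv2.minEnclosingCircle(np.c_[xs,ys].astype(np.float32)); print(c)
cap=wbp(w,o,c[0],.046); print("cap",cap)
# well brass disc at bottom z=.026?
hsv=cv2.cvtColor(im,cv2.COLOR_RGB2HSV); m=((hsv[...,0]>10)&(hsv[...,0]<30)&(hsv[...,1]>90)&(g>70)); m[:120]=0;m[160:]=0;m[:,:235]=0;m[:,270:]=0
ys,xs=np.nonzero(m); print(len(xs),xs.mean(),ys.mean(),wbp(w,o,(xs.mean(),ys.mean()),.026))
# warp rectified deck image at z=.041 in tool coords, 1px=0.5mm
def rect(z,res=.0004,X=(-.08,.08),Y=(-.14,.12)):
    nx=int((X[1]-X[0])/res);ny=int((Y[1]-Y[0])/res); Rt,t=tool(o)
    M=np.zeros((ny,nx,2),np.float32)
    xx=X[0]+np.arange(nx)*res; yy=Y[0]+np.arange(ny)*res
    gx,gy=np.meshgrid(xx,yy); P=t+gx[...,None]*Rt[:,0]+gy[...,None]*Rt[:,1]; P[...,2]=z
    MM=np.array(w["mount"]); y=((P-t)@Rt-MM[:3,3])@MM[:3,:3]; r=np.hypot(y[...,0],y[...,1]); th=np.arctan2(r,y[...,2])
    return cv2.remap(im,(w["cx"]+w["fx"]*th*y[...,0]/r).astype(np.float32),(w["cy"]+w["fx"]*th*y[...,1]/r).astype(np.float32),cv2.INTER_CUBIC)
r=rect(.036); cv2.imwrite("pics/r1.png",r[:600,:,::-1])
E
```

```text
((244.40908813476562, 225.5), 16.59853744506836)
cap [0.62171742 0.18734659 0.046     ]
225 248.9111111111111 137.64 [0.53399826 0.15972498 0.026     ]
```

View pics/r1.png

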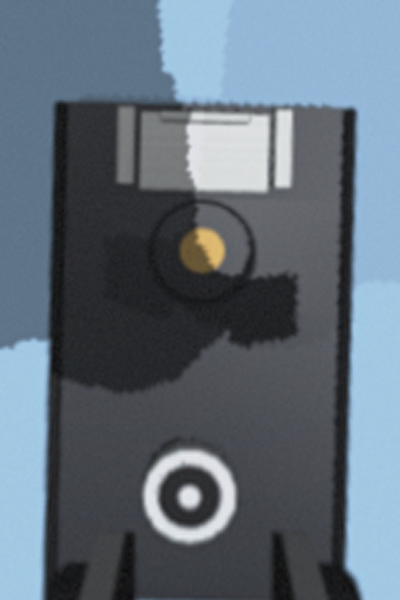

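Call:
apply_moves(
  moves="0.4 -0.012 0 0 0 0 0.73;0.4 0 0.25 0 0 0 0;0.4 0 0.25 0 0 0 0;0.4 0 0.25 0 0 0 0;0.4 0 0 0.25 0 0 0;0.4 0 0 0.25 0 0 0;0.4 0 0 0.25 0 0 0;0.4 0 0 0.25 0 0 0;0.4 0 0 0 0 0 0",
)

```text
t: 4.47
eef_pos: [0.6523, 0.1971, 0.0687]
tool_rot: [-0.003, 0.591, 0.807, -0.005]
contact_force: [-0.9, -0.7, -0.9]
gripper_width: 0.298
```

```bash
python3 look.py w2 well capsule_mid
```

```text
t 4.47 tcp [0.6523 0.1971 0.0687] q [-0.0029  0.5911  0.8066 -0.0046] F [-0.92 -0.65 -0.86] w 0.298
well 0.78 [251.2  30.3] [0.5348 0.1626]
capsule_mid 0.94 [246.1 184.4] [0.6236 0.1874]
[[-0.3012, 0.9535, -0.0102], [0.9536, 0.3011, -0.0039], [-0.0007, -0.0109, -0.9999]]
```

View pics/w2.png

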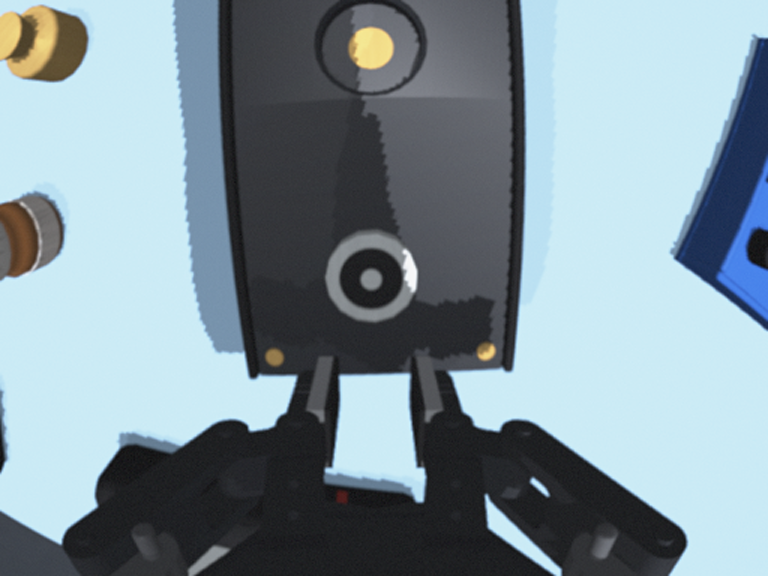

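Call:
apply_moves(
  moves="0.4 0 0 0 0 0 0;0.4 0 0 0 0 0 0",
)

```text
t: 4.78
eef_pos: [0.6583, 0.1988, 0.0779]
tool_rot: [0.001, 0.591, 0.807, 0.002]
contact_force: [-0.8, 0.3, 0.9]
gripper_width: 0.293
```

```bash
cat > meas.py <<'E'
import sys
from h import *
from station import bot, imaging, nets
n=sys.argv[1]
o=bot.get_obs(); w=imaging.read_camera("wrist"); state(o); Rt,t=tool(o); print(Rt.round(4).tolist())
im=w["image"]
def rect(z,res=.0003,X=(-.06,.06),Y=(-.15,.03)):
    nx=int((X[1]-X[0])/res);ny=int((Y[1]-Y[0])/res)
    gx,gy=np.meshgrid(X[0]+np.arange(nx)*res,Y[0]+np.arange(ny)*res)
    x=Rt[:,0].copy();x[2]=0;x/=np.linalg.norm(x); y=np.array([x[1],-x[0],0])
    P=t+gx[...,None]*x+gy[...,None]*y; P[...,2]=z
    MM=np.array(w["mount"]); c=((P-t)@Rt-MM[:3,3])@MM[:3,:3]; r=np.hypot(c[...,0],c[...,1]); th=np.arctan2(r,c[...,2])
    return cv2.remap(im,(w["cx"]+w["fx"]*th*c[...,0]/r).astype(np.float32),(w["cy"]+w["fx"]*th*c[...,1]/r).astype(np.float32),cv2.INTER_CUBIC)
a=rect(.036)[:,:,::-1].copy(); b=rect(.046)[:,:,::-1].copy()
for k in range(-14,4): 
  for q in (a,b): cv2.putText(q,str(k*10),(0,int((k*.01+.15)/.0003)),0,.35,(0,255,0),1); cv2.line(q,(200,0),(200,600),(0,255,0),1)
cv2.imwrite(f"pics/{n}.png",np.hstack([a,b]))
E
python3 meas.py m2
```

```text
t 4.78 tcp [0.6583 0.1988 0.0779] q [0.0011 0.5911 0.8066 0.0017] F [-0.81  0.34  0.87] w 0.293
[[-0.3011, 0.9536, 0.0038], [0.9536, 0.3011, 0.0014], [0.0002, 0.004, -1.0]]
```

View pics/m2.png

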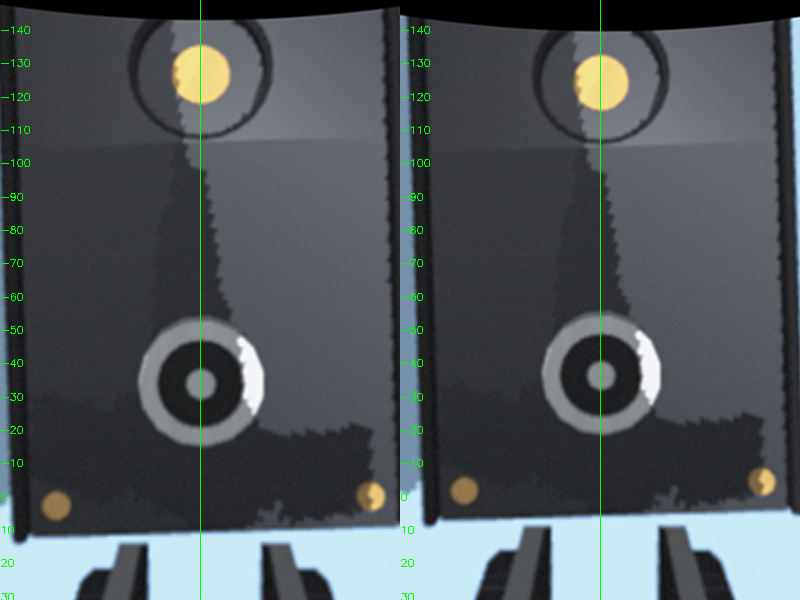

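Call:
apply_moves(
  moves="0.4 0 0 0.1 0 0 0;0.4 0 0 0.1 0 0 0;0.4 0 0 0.08 0 0 0;0.4 0 0 0.04 0 0 0;0.4 0 0 0 0 0 0;0.4 0 0 0 0 0 0",
)

```text
t: 5.33
eef_pos: [0.6561, 0.1981, 0.0361]
tool_rot: [-0.0, 0.591, 0.807, -0.001]
contact_force: [-1.5, -0.8, 1.6]
gripper_width: 0.302
```

Call:
apply_moves(
  moves="0.4 0 -0.02 -0.02 0 0 0;0.4 0 -0.04 0 0 0 0;0.4 0 -0.04 0 0 0 0;0.4 0 -0.04 0 0 0 0;0.4 0 -0.04 0 0 0 0;0.4 0 -0.04 0 0 0 0;0.4 0 -0.04 0 0 0 0;0.4 0 -0.04 0 0 0 0;0.4 0 -0.02 0 0 0 0;0.4 0 0 0 0 0 0",
)

```text
t: 6.17
eef_pos: [0.6194, 0.1865, 0.0393]
tool_rot: [-0.0, 0.591, 0.807, -0.0]
contact_force: [-0.4, -0.5, -0.8]
gripper_width: 0.299
```

```bash
python3 meas.py m3
```

```text
t 6.17 tcp [0.6194 0.1865 0.0393] q [-2.000e-04  5.911e-01  8.066e-01 -2.000e-04] F [-0.41 -0.48 -0.78] w 0.299
[[-0.3013, 0.9535, -0.0005], [0.9535, 0.3013, -0.0001], [0.0, -0.0005, -1.0]]
```

View pics/m3.png

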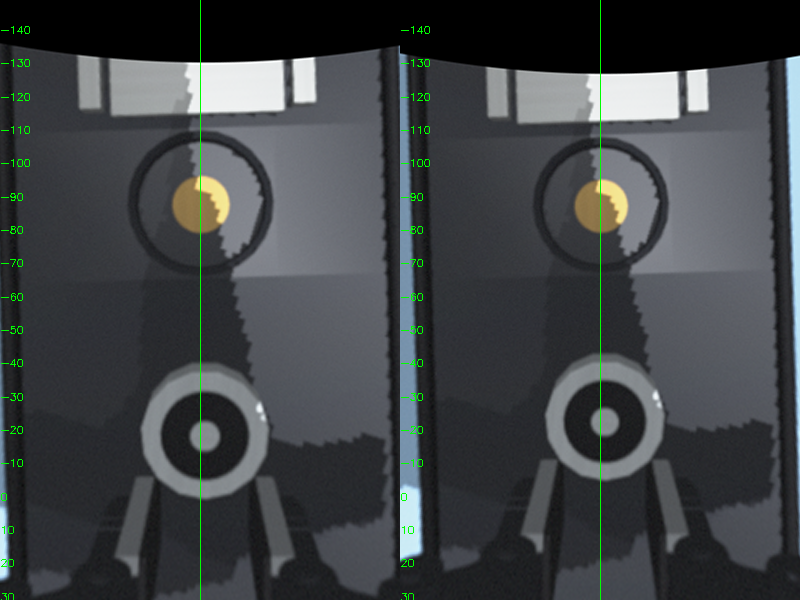

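Call:
apply_moves(
  moves="0.4 0 -0.02 0 0 0 0;0.4 -0.003 -0.04 0 0 0 0;0.4 -0.003 -0.04 0 0 0 0;0.4 -0.003 -0.04 0 0 0 0;0.4 -0.002 -0.04 0 0 0 0;0.4 0 -0.04 0 0 0 0;0.4 0 -0.04 0 0 0 0;0.4 0 -0.04 0 0 0 0;0.4 0 -0.03 0 0 0 0;0.4 0 0 0 0 0 0",
)

```text
t: 7.05
eef_pos: [0.5818, 0.1732, 0.0392]
tool_rot: [-0.0, 0.591, 0.807, -0.0]
contact_force: [-0.4, 0.2, 0.4]
gripper_width: 0.303
```

```bash
python3 meas.py m4
```

```text
t 7.05 tcp [0.5818 0.1732 0.0392] q [-3.000e-04  5.910e-01  8.066e-01 -3.000e-04] F [-0.42  0.18  0.38] w 0.303
[[-0.3013, 0.9535, -0.0008], [0.9535, 0.3013, -0.0002], [0.0, -0.0009, -1.0]]
```

View pics/m4.png

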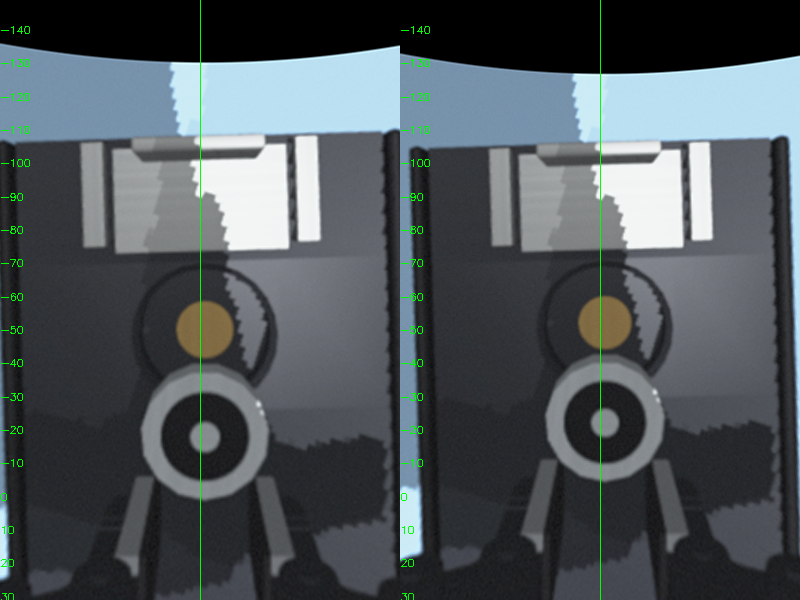

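Call:
apply_moves(
  moves="0.4 0 -0.02 0 0 0 0;0.4 0 -0.02 0 0 0 0;0.4 0 -0.02 0 0 0 0;0.4 0 -0.02 0 0 0 0;0.4 0 -0.02 0 0 0 0;0.4 0 -0.02 0 0 0 0;0.4 0 -0.02 0 0 0 0;0.4 0 -0.02 0 0 0 0;0.4 0 -0.02 0 0 0 0;0.4 0 -0.02 0 0 0 0;0.4 0 0 0 0 0 0",
)

```text
t: 8.02
eef_pos: [0.559, 0.166, 0.0392]
tool_rot: [-0.0, 0.591, 0.807, -0.0]
contact_force: [-0.6, -0.5, -0.4]
gripper_width: 0.297
```

```bash
python3 meas.py m5
```

```text
t 8.02 tcp [0.559  0.166  0.0392] q [-3.000e-04  5.911e-01  8.066e-01 -4.000e-04] F [-0.59 -0.48 -0.44] w 0.297
[[-0.3013, 0.9535, -0.0009], [0.9535, 0.3013, -0.0003], [0.0, -0.001, -1.0]]
```

View pics/m5.png

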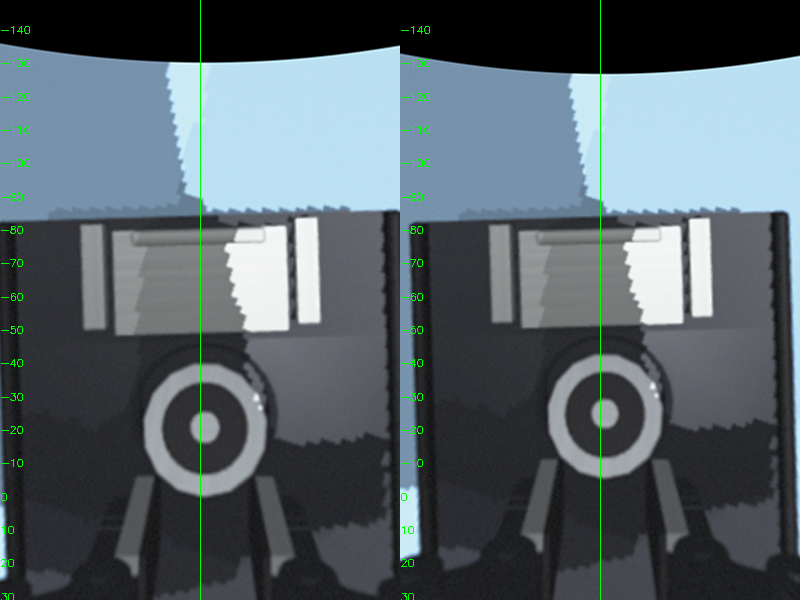

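The capsule has tipped with its leading edge in the well, and the well's far rim still shows ahead of it. I'll push a few millimetres more.

Call:
apply_moves(
  moves="0.4 0 -0.015 0 0 0 0;0.4 0 -0.015 0 0 0 0;0.4 0 -0.015 0 0 0 0;0.4 0 0 0 0 0 0",
)

```text
t: 8.4
eef_pos: [0.5542, 0.1645, 0.0392]
tool_rot: [-0.0, 0.591, 0.807, -0.0]
contact_force: [-0.1, -0.6, -0.9]
gripper_width: 0.301
```

```bash
python3 meas.py m6
```

```text
t 8.4 tcp [0.5542 0.1645 0.0392] q [-1.000e-04  5.910e-01  8.066e-01 -2.000e-04] F [-0.06 -0.56 -0.86] w 0.301
[[-0.3013, 0.9535, -0.0004], [0.9535, 0.3013, -0.0001], [0.0, -0.0005, -1.0]]
```

View pics/m6.png

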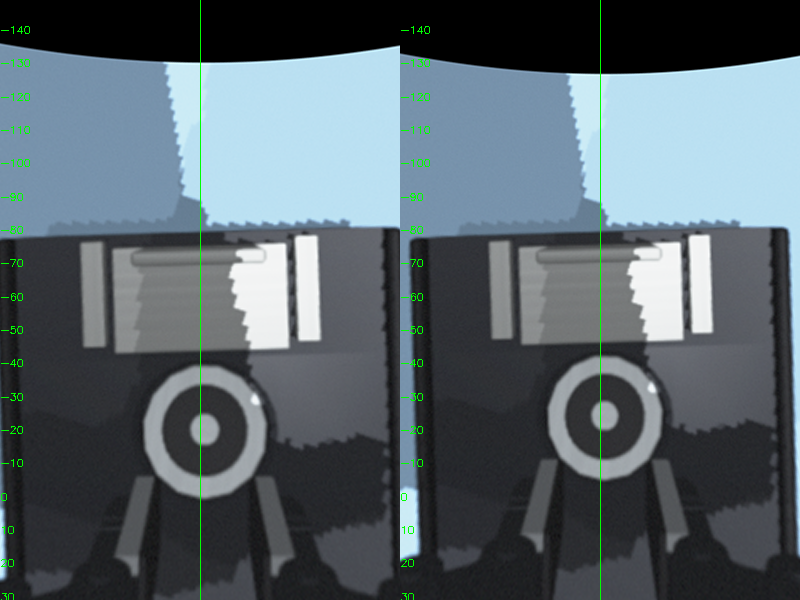

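Call:
apply_moves(
  moves="0.4 0 0.05 0 0 0 0;0.4 0 0.1 -0.1 0 0 0;0.4 0 0.1 -0.15 0 0 0;0.4 0 0.1 -0.15 0 0 0;0.4 0 0 0 0 0 0;0.4 0 0 0 0 0 0",
)

```text
t: 8.95
eef_pos: [0.5961, 0.1778, 0.0881]
tool_rot: [0.001, 0.591, 0.807, 0.001]
contact_force: [-0.4, -0.8, -1.2]
gripper_width: 0.302
```

```bash
python3 meas.py m7;  python3 look.py w7; python3 - <<'E'
import cv2
a=cv2.imread("pics/w7.png"); cv2.imwrite("pics/w7c.png",cv2.resize(a[60:360,200:600],(800,600),interpolation=cv2.INTER_CUBIC))
E
```

```text
t 8.95 tcp [0.5961 0.1778 0.0881] q [7.000e-04 5.911e-01 8.066e-01 1.100e-03] F [-0.42 -0.82 -1.22] w 0.302
[[-0.3013, 0.9535, 0.0025], [0.9535, 0.3013, 0.001], [0.0002, 0.0026, -1.0]]
t 9.0 tcp [0.5945 0.1773 0.0869] q [-1.000e-04  5.910e-01  8.066e-01 -1.000e-04] F [-1.06 -0.53 -0.91] w 0.301
[[-0.3013, 0.9535, -0.0003], [0.9535, 0.3013, -0.0], [0.0001, -0.0003, -1.0]]
```

View pics/w7c.png

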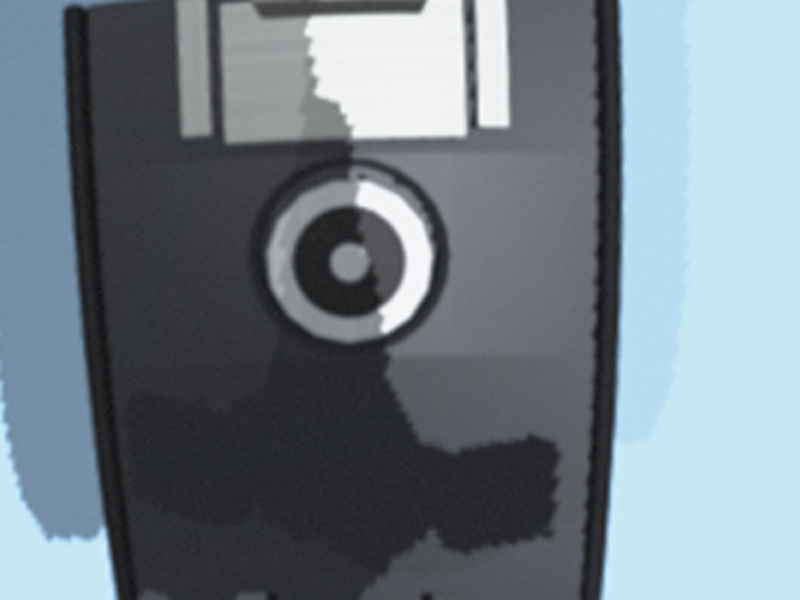

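View pics/m7.png

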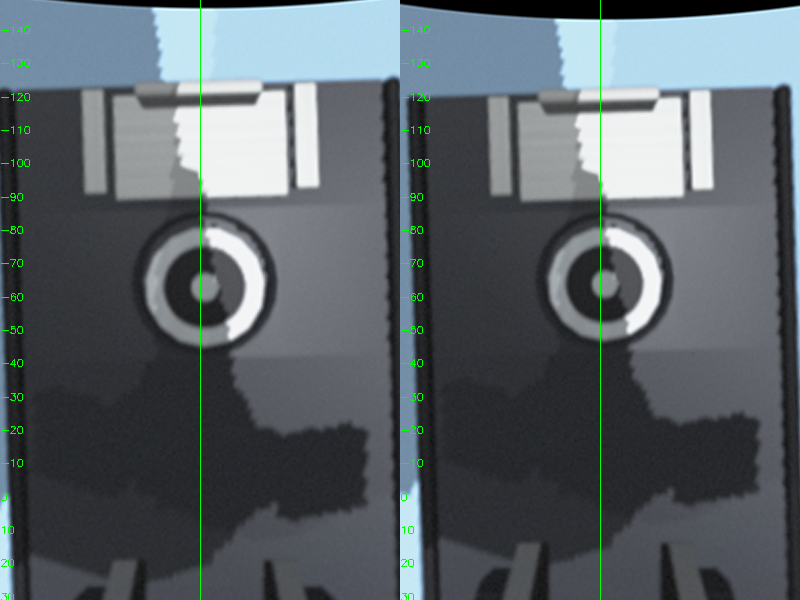

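Call:
apply_moves(
  moves="1 0 -0.15 0 0 0 0;1 0 -0.18 0 0 0 0;1 0 -0.18 0.05 0 0 0;1 0 0 0.1 0 0 0;1 0 0 0.1 0 0 0;1 0 0 0.06 0 0 0;1 0 0 0 0 0 0;1 0 0 0 0 0 0",
)

```text
t: 9.72
eef_pos: [0.5366, 0.159, 0.0492]
tool_rot: [-0.0, 0.591, 0.807, -0.001]
contact_force: [0.8, -0.6, 0.6]
gripper_width: -0.001
```

```bash
python3 meas.py m8
```

```text
t 9.72 tcp [0.5366 0.159  0.0492] q [-3.000e-04  5.910e-01  8.067e-01 -5.000e-04] F [ 0.85 -0.63  0.58] w -0.001
[[-0.3014, 0.9535, -0.0011], [0.9535, 0.3014, -0.0005], [-0.0002, -0.0012, -1.0]]
```

View pics/m8.png

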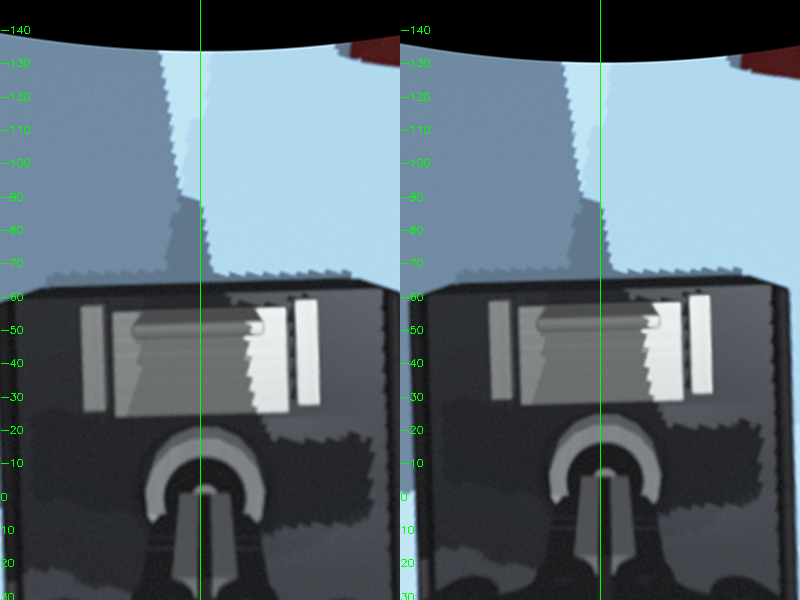

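Call:
apply_moves(
  moves="1 0 0 0.05 0 0 0;1 0 0 0.03 0 0 0;1 0 0 0.02 0 0 0;1 0 0 0.01 0 0 0;1 0 0 0 0 0 0",
)

```text
t: 10.18
eef_pos: [0.5362, 0.1588, 0.0366]
tool_rot: [-0.0, 0.591, 0.807, -0.0]
contact_force: [-0.0, -0.6, -0.5]
gripper_width: -0.004
```

Call:
apply_moves(
  moves="1 0 0 0.008 0 0 0;1 0 0 0 0 0 0",
)

```text
t: 10.35
eef_pos: [0.5366, 0.159, 0.0362]
tool_rot: [0.0, 0.591, 0.807, 0.0]
contact_force: [0.7, 0.5, -0.2]
gripper_width: 0.0
```

Call:
apply_moves(
  moves="1 0 0 0.006 0 0 0;1 0 0 0 0 0 0",
)

```text
t: 10.52
eef_pos: [0.5366, 0.1589, 0.0361]
tool_rot: [0.0, 0.591, 0.807, 0.0]
contact_force: [-1.8, -1.0, 8.7]
gripper_width: -0.0
```

Call:
apply_moves(
  moves="1 0 0 -0.1 0 0 0;1 0 0 -0.2 0 0 0;1 0 0 -0.2 0 0 0;1 0 -0.1 0 0 0 0;1 0 -0.2 0 0 0 0;1 -0.017 -0.2 0 0 0 0;1 0 -0.15 0 0 0 0;1 0 -0.06 0 0 0 0;1 0 0 0 0 0 0;1 0 0 0 0 0 0",
)

```text
t: 11.35
eef_pos: [0.4569, 0.1318, 0.0959]
tool_rot: [0.0, 0.591, 0.807, 0.001]
contact_force: [0.3, -0.5, -0.2]
gripper_width: 0.004
```

```bash
python3 look.py w9 tab; python3 - <<'E'
from h import *
from station import imaging,nets
p=imaging.read_camera("top"); cv2.imwrite("pics/t9.png",cv2.resize(p["image"][110:230,160:320,::-1],(800,600),interpolation=cv2.INTER_CUBIC))
p=imaging.read_camera("side"); cv2.imwrite("pics/s9.png",cv2.resize(p["image"][110:260,150:350,::-1],(800,600),interpolation=cv2.INTER_CUBIC))
E
```

```text
t 11.35 tcp [0.4569 0.1318 0.0959] q [5.000e-04 5.910e-01 8.067e-01 9.000e-04] F [ 0.33 -0.48 -0.24] w 0.004
[[-0.3014, 0.9535, 0.0019], [0.9535, 0.3014, 0.0009], [0.0003, 0.002, -1.0]]
```

View pics/w9.png

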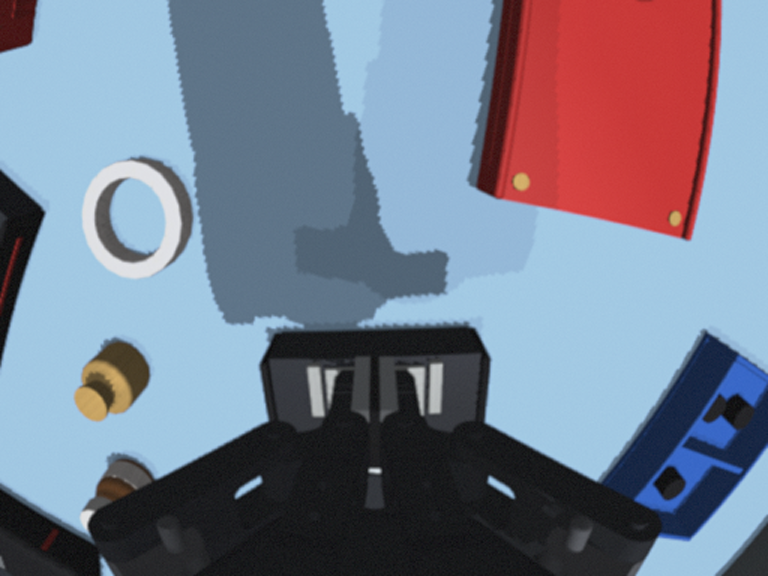

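View pics/s9.png

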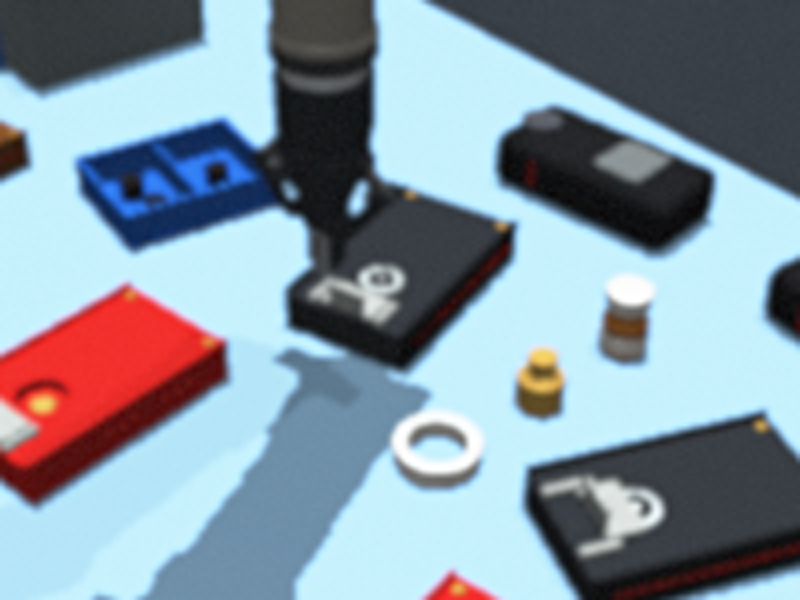

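```bash
python3 - <<'E'
from h import *
import pickle
o,w=pickle.load(open("last.pkl","rb")); Rt,t=tool(o)
for px,z in [((374,358),.036),((374,328),.0),((313,368),.041),((437,364),.041),((270,362),.041),((488,356),.041)]:
    P=wbp(w,o,(px[0]/1.5,px[1]/1.5),z); print(P.round(4),(Rt.T@(P-t)).round(4))
# predicted tab outer face in tool frame
well=np.array([.5330,.1594]); u=np.array([np.cos(.339),np.sin(.339)])
for d in (54.3,58.5,60): 
    P=np.r_[well-u*d/1000,.05]; print(d,(Rt.T@(P-t)).round(4))
E
```

```text
[0.4785 0.14   0.036 ] [0.0013 0.0229 0.0599]
[0.4775 0.1397 0.    ] [0.0013 0.0218 0.0959]
[0.491  0.1116 0.041 ] [-0.0296  0.0263  0.0549]
[0.47   0.1706 0.041 ] [0.033  0.0241 0.0549]
[0.4948 0.0896 0.041 ] [-0.0517  0.0233  0.0549]
[0.4583 0.1943 0.041 ] [0.0592 0.0201 0.0549]
54.3 [0.0016 0.0265 0.0459]
58.5 [0.0015 0.0223 0.0459]
60 [0.0014 0.0208 0.0459]
```

Call:
apply_moves(
  moves="1 0 0 0.1 0 0 0;1 0 0 0.15 0 0 0;1 0 0 0.1 0 0 0;1 0 0 0.04 0 0 0;1 0 0.03 0 0 0 0;1 0 0.04 0 0 0 0;1 0 0.04 0 0 0 0;1 0 0.04 0 0 0 0;1 0 0.03 0 0 0 0;1 0 0 0 0 0 0",
)

```text
t: 12.38
eef_pos: [0.4775, 0.1383, 0.0489]
tool_rot: [0.0, 0.591, 0.807, 0.001]
contact_force: [0.3, 0.3, 0.9]
gripper_width: -0.003
```

```bash
python3 meas.py m10
```

```text
t 12.38 tcp [0.4775 0.1383 0.0489] q [3.000e-04 5.910e-01 8.067e-01 7.000e-04] F [0.28 0.3  0.86] w -0.003
[[-0.3014, 0.9535, 0.0013], [0.9535, 0.3014, 0.0006], [0.0002, 0.0015, -1.0]]
```

View pics/m10.png

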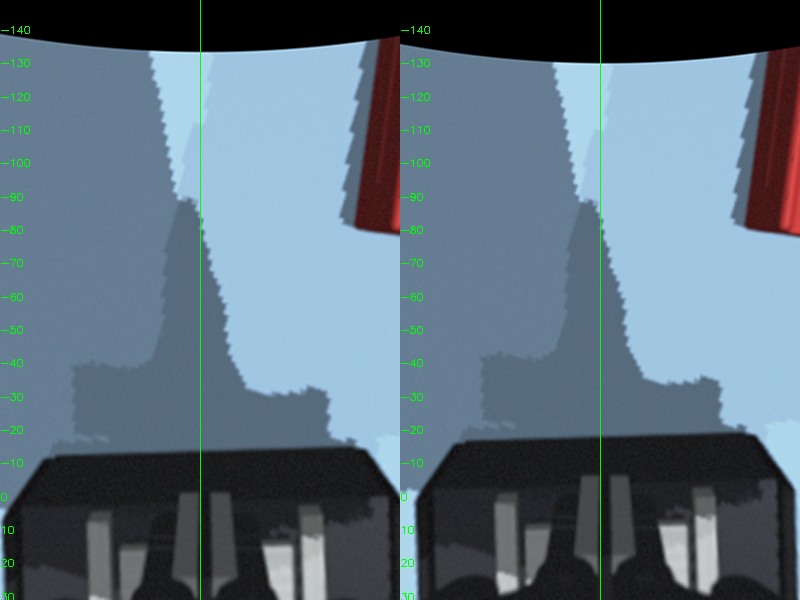

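Call:
apply_moves(
  moves="1 0 0.02 0 0 0 0;1 0 0.02 0 0 0 0;1 0 0.02 0 0 0 0;1 0 0.02 0 0 0 0;1 0 0.01 0 0 0 0;1 0 0 0 0 0 0",
)

```text
t: 12.93
eef_pos: [0.487, 0.1412, 0.0484]
tool_rot: [0.0, 0.591, 0.807, 0.0]
contact_force: [-1.1, -0.3, -0.6]
gripper_width: 0.006
```

Call:
apply_moves(
  moves="1 0 0.01 0 0 0 0;1 0 0.01 0 0 0 0;1 0 0 0 0 0 0",
)

```text
t: 13.18
eef_pos: [0.4891, 0.1419, 0.0484]
tool_rot: [-0.0, 0.591, 0.807, 0.0]
contact_force: [-0.5, 0.7, 0.3]
gripper_width: -0.002
```

Call:
apply_moves(
  moves="1 0 0.01 0 0 0 0;1 0 0 0 0 0 0",
)

```text
t: 13.35
eef_pos: [0.4902, 0.1422, 0.0484]
tool_rot: [-0.0, 0.591, 0.807, 0.0]
contact_force: [-0.9, 1.1, -0.1]
gripper_width: 0.001
```

Call:
apply_moves(
  moves="1 0 0.01 0 0 0 0;1 0 0.01 0 0 0 0;1 0 0 0 0 0 0",
)

```text
t: 13.6
eef_pos: [0.4918, 0.1427, 0.0483]
tool_rot: [-0.0, 0.591, 0.807, -0.001]
contact_force: [-3.6, 0.5, 1.5]
gripper_width: 0.003
```

Call:
apply_moves(
  moves="1 0 0.01 0 0 0 0;1 0 0.01 0 0 0 0;1 0 0 0 0 0 0",
)

```text
t: 13.85
eef_pos: [0.4919, 0.1428, 0.048]
tool_rot: [-0.002, 0.591, 0.807, -0.002]
contact_force: [-9.4, -1.2, 8.5]
gripper_width: 0.003
```

```bash
python3 meas.py m11
```

```text
t 13.85 tcp [0.4919 0.1428 0.048 ] q [-0.0017  0.591   0.8067 -0.0023] F [-9.44 -1.18  8.54] w 0.003
[[-0.3015, 0.9535, -0.0055], [0.9535, 0.3015, -0.0017], [0.0, -0.0058, -1.0]]
```

View pics/m11.png

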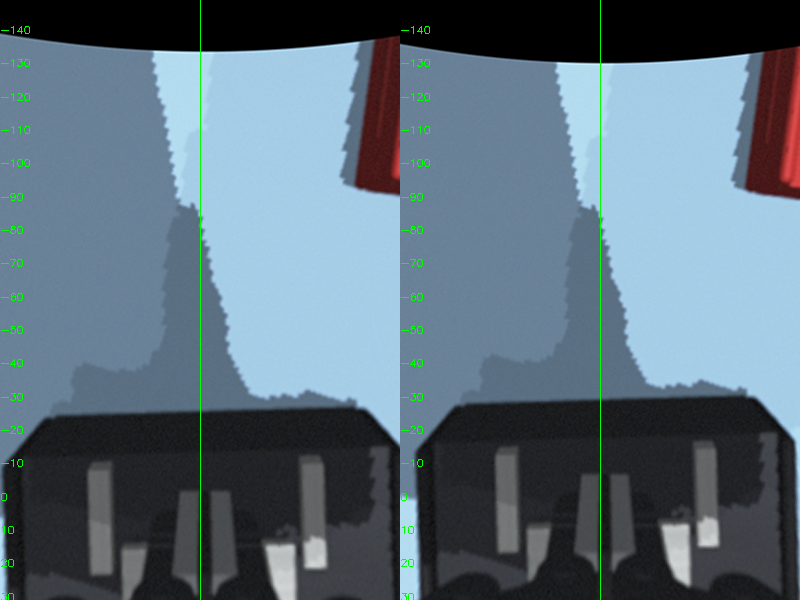

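Call:
apply_moves(
  moves="1 0 -0.05 0 0 0 0;1 0 -0.15 0 0 0 0;1 0 -0.05 -0.15 0 0 0;1 0 0 -0.25 0 0 0;1 0 0 -0.25 0 0 0;1 0 0 -0.25 0 0 0;1 0 0.25 -0.2 0 0 0;1 0 0.3 0 0 0 0;1 0 0.3 0 0 0 0;1 0 0.1 0 0 0 0;1 0 0 0 0 0 0;1 0 0 0 0 0 0",
)

```text
t: 14.9
eef_pos: [0.5752, 0.1687, 0.1801]
tool_rot: [0.0, 0.591, 0.807, 0.0]
contact_force: [-0.2, -0.8, -0.6]
gripper_width: -0.001
```

```bash
python3 look.py w12; python3 - <<'E'
import cv2
a=cv2.imread("pics/w12.png"); cv2.imwrite("pics/w12c.png",cv2.resize(a[60:360,200:600],(800,600),interpolation=cv2.INTER_CUBIC))
E
```

```text
t 14.9 tcp [0.5752 0.1687 0.1801] q [3.000e-04 5.912e-01 8.065e-01 1.000e-04] F [-0.25 -0.78 -0.63] w -0.001
[[-0.3009, 0.9536, 0.0006], [0.9536, 0.3009, -0.0003], [-0.0004, 0.0004, -1.0]]
```

View pics/w12.png

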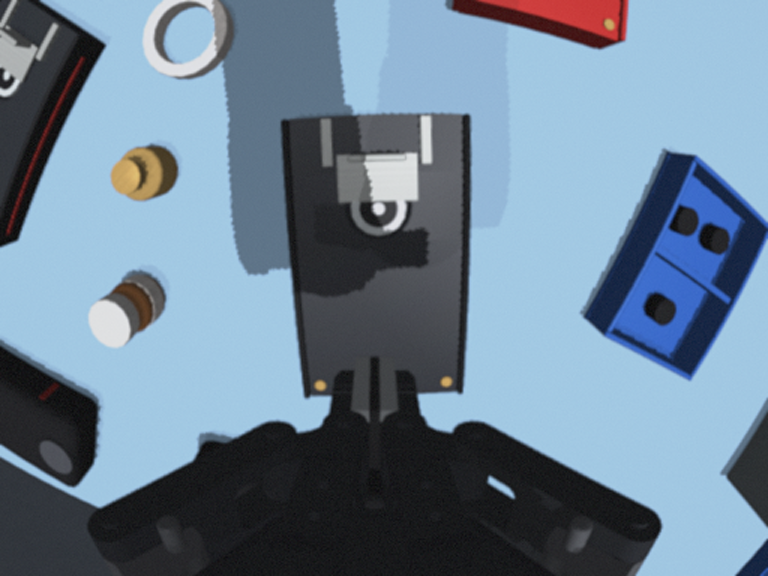

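View pics/w12c.png

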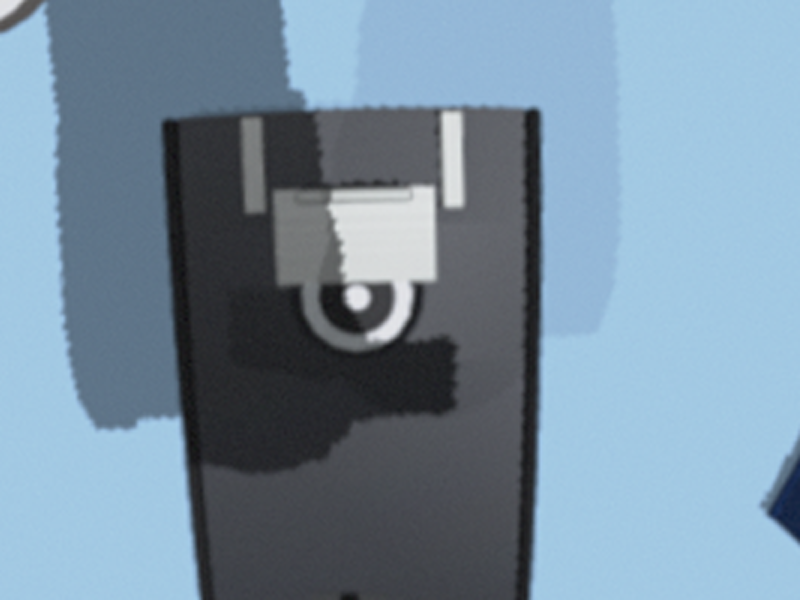

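```bash
python3 - <<'E'
from h import *
import pickle
o,w=pickle.load(open("last.pkl","rb")); 
def f(c,r,z): return wbp(w,o,((c/2+200)/1.5-.17,(r/2+60)/1.5-.17),z)[:2]
u=np.array([np.cos(.339),np.sin(.339)])
end=[f(172,120,.041),f(533,109,.041)]; front=[f(277,287,.041),f(437,281,.041)]; out=[f(275,189,.041),f(436,186,.041)]
tabt=[f(296,191,.06),f(412,191,.06)]; cap=f(357,297,.036)
def W(c,r,z): return wbp(w,o,(c/1.5-.17,r/1.5-.17),z)[:2]
far=[W(307,396,.041),W(462,391,.041)]
e=np.mean(end,0);fr=np.mean(front,0);ou=np.mean(out,0);fa=np.mean(far,0)
print("yaw",np.arctan2(*(fa-e)[::-1]),"len",np.linalg.norm(fa-e))
for n,x in [("front",fr),("outer",ou),("tab",np.mean(tabt,0)),("cap",cap)]: print(n,(x-e)@u*1000-100)
E
```

```text
yaw 0.33756054118502327 len 0.19554322671853772
front -44.89039950678815
outer -75.6498743660979
tab -74.8708212890052
cap -39.847171935167296
```

```bash
python3 - <<'E'
from station import bot
print(bot.hand_in())
E
```

```text
the job is handed in; nothing more can be done
None
```

I pushed the capsule about 90 mm along the deck with two slightly spread fingertips until it dropped into the well. I then pressed it lightly with the shut tips and pushed the slide's tab home. The job was handed in at about 15 s, with the arm clear of everything.

**Capsule:** the press met resistance (about 9 N) at 36.1 mm above the bench, which is deck level. In the last picture its ring is round and centred in the well, about 40 mm from the unit's origin.

**Slide:** it hit a hard stop at about 9 N, where 2.4 mm more of commanded push moved it only about 0.1 mm. The picture puts its front edge at -44.9 mm (-44.5 expected when home). The outer edge measured -75.6 mm (-74.5 expected). This measurement also read the unit's length about 4 mm short, so it is only good to 1 or 2 mm.

**Bystanders:** I never moved the arm near the finished unit, tape, jar, weight or driver. The finished unit, tape, jar and weight looked undisturbed in the last wrist picture. I took no final view of the driver.

**Disagreement:** the network's well position was about 3 to 4 mm to the side of my own measurement from the rim and brass disc. I used mine, and the fit in the well agreed with it.

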